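# Third hand at the shaker: hold a tube block against the clamping bar

### The arm

A 6-joint arm with a two-finger parallel gripper is mounted at the origin on the work surface. World frame = base frame: x ahead of the robot, y to its left, z up, the work surface at z = 0. Lengths are in m, angles in rad, forces in N, time in s.
With the tool pointing down it reaches from about 0.35 to 0.875 m from the base axis. Payload 15.5 kg.
Tool frame: the origin (TCP) lies between the finger pads; the fingertips stand 19 mm ahead of it and the grasp point (between the pads) is the TCP; z points along the fingers, y is the direction in which the jaws open and shut (so a half turn about z gives the same grasp; the last joint's range is limited). The gripper opens to 85 mm and grips with 20 to 120 N. Pads are 22 mm wide; open, the fingers measure 114 mm over their backs; the gripper's body (76 mm by 85 mm) begins 54 mm behind the grasp point. The pads swing forward as they close: fully open they stand 13 mm farther back than shut.
Start: joints at [-1.337, 0.494, 1.345, -0, 1.302, -0.096], TCP at [0.202, -0.591, 0.25] pointing down, gripper open.
Joint ranges: [-2.91, 2.91], [-0.82, 2.16], [0.22, 2.67], [-1.22, 4.37], [0.12, 2.79], [-3.08, 3.08]. Speed limits (rad/s): [1.89, 1.89, 2.57, 3.01, 3.01, 3.01].

### API

Orientations are given as [roll, pitch, yaw] about the fixed x, y, z axes, in that order (R = Rz(yaw) Ry(pitch) Rx(roll)).
In Python, from bench import env, camera gives the robot as it stands.
- The arm moves only by the tool step_arm, never from a script. Its argument "commands" is a list of rows, each a list of 3 entries, a list of its own where there are three numbers: the shift along the world's x, y, z in units of 40 mm (1.0 is 40 mm), then the turn about the world's z in units of 6 degrees (1.0 is 6 degrees), then the finger opening in mm, from 0 to 85.4. A call has 1 to 12 rows; each row shifts and turns the commanded pose from where the row before left it; what a row does not reach is not made up. A row lasts 1/12 s, in which the tool goes at most 41.7 mm and 7.16 degrees, less where a joint would pass 70% of its speed; a pose out of reach is approached as far as the arm can. A call is refused whole if a number of a shift passes 1 or a number of a turn 1, either way. A call with a gripper value outside its range is refused whole. The fingers move at their own pace and stop on an object; "force" is the grip in N (left out, the last holds). Time passes only in rows, so rows that do not move let the fingers close. It gives the time, the measured TCP pose, the force and the opening at its end, in the units of the state.
- env.state(): the state, without advancing time (a new reading comes with each control period).
- camera(name): name is "scene" or "top"; returns a dict with "frame" (480x640x3 uint8, red, green, blue), "range_z" (480x640 float32, m along the optical axis (not along the pixel's ray), 0 where there is no reading), "camera_matrix" (3x3 intrinsics, pixels), "k1" (the pictures are not rectified: a ray, as slopes to the right and down, at radius r is drawn at 1 + k1 r^2 times it, then the intrinsics apply), "eye" and "rotation" of the camera in the world. Camera axes: x right, y down, z forward; pixel columns grow to the right and rows downward; lengths in m; the calibration is good to about 2 mm. A picture is of the moment at which its call begins.
- env.close_job(): hands the job in, once; it reports no verdict.
The state is a dict: "time_s": time; "joints": joint angles; "qd": joint speeds; "effort": joint torques, N m; "tcp_pos": TCP position; "orientation": TCP orientation; "force": force on the tool from outside, world axes, zero at the start; "moment": the same for the moment, N m; "opening": opening from 0.0 (shut) to 1.0 (fully open).
Only numpy, scipy, OpenCV 4.12 (cv2) and the standard library are available. Lean on these libraries where they do the work, as an engineer would, in place of code of your own. Each camera call takes 0.05 s, during which the arm holds its last target.

### The job

Lift the aluminium tube block with the eight wide holes out of the tray and stand it flat on the shaker's platform between the two foam-sleeved clamping bars, one of its short ends square against the fixed bar (the one farther from you) at about the middle of that bar. Press it against that bar with a steady push of about 10 N, never so hard that you would shove the shaker (30 N), and finish while you are still holding and pressing it there, so that I can slide the front bar up and tighten its knobs. Leave the other blocks, the front bar and everything else where they are.

Things in the scene. Friction and masses are not known exactly. Their poses are not given: they have to be found in the camera images.
- block: the block to be held: plain aluminium tube block with 8 blind holes 17 mm wide in two rows of four; 90 x 54 x 45 mm (its x, y, z), origin at the centre of its underside, x along its length; half-turn symmetric; about 0.4 kg; starts standing in the tray, in any of the three places, its length roughly across the tray
- block_small_holes: leave alone: same aluminium block but with 24 narrow holes (10 mm); 90 x 54 x 45 mm (its x, y, z), origin at the centre of its underside, x along its length; half-turn symmetric
- block_two_holes: leave alone: same aluminium block but with 2 very wide holes (30 mm); 90 x 54 x 45 mm (its x, y, z), origin at the centre of its underside, x along its length; half-turn symmetric
- tray: open grey plastic tray, outside 350 x 190 x 50 mm (its x, y, z), walls and floor 4 mm thick, fixed; origin at the centre of its underside; the three blocks stand about 98 mm apart (centre to centre) along its x
- shaker: orbital shaker, off and locked, fixed: white housing 250 x 250 mm, flat aluminium platform 250 x 250 mm, its top 92 mm above the bench. Origin on the bench under the platform's centre, z up, x from the front bar (nearer the robot) to the fixed bar. Side rails (at y = -108 and +108 mm, 22 wide, 10 high) carry the bars; end blocks and star knobs rise 58 mm above the platform
- platform: the shaker's flat aluminium platform, 250 x 250 mm, fixed to it, clear between the rails (196 mm); origin at the centre of its top face, axes as the shaker's. Smooth hard coating: a block slides on it with a friction coefficient of about 0.15
- stop_sleeve: dark foam sleeve of the fixed bar: horizontal roller, 28 mm thick, 184 mm long along y. Axes as the shaker's; press along +x. Origin at mid-length on the line that the block's end touches, 24 mm above the platform, 86 mm from the shaker's origin in x when unloaded. Soft along x like a spring, 2 N per mm (5 mm at 10 N), bottoms out at 9.5 mm; the origin moves with it
- front_bar: front clamping bar, same make, its knobs slack: it slides along the rails if pushed with more than about 12 N. Origin under its axis at bench height, 75 to 100 mm from the shaker's origin towards the robot; its sleeve is 28 mm in diameter, axis 24 mm above the platform
- beaker: bystander: empty glass beaker, 72 mm wide, 90 mm tall; origin at the centre of its underside
- amber_bottle: bystander: amber reagent bottle, 74 mm wide, 145 mm tall; origin at the centre of its underside
- tip_box: bystander: pipette tip box with lid, 124 x 88 x 86 mm; origin at the centre of its underside
- driver: bystander: hand nut driver lying on the bench, 210 mm long, handle 22 mm thick; origin at bench height where handle and shaft meet, shaft along its x

How it is judged:
By the outcome, as a careful person would: the job done as asked, in the order asked, and still so for the second after the job is handed in, while the arm keeps its last pose, push and grip.
It also fails if it takes over 42 s, if anything falls off the work surface, if the arm or the gripper's body presses on something with over 40 N, if the wrist force passes 120 N, or if a joint passes its speed limit or range.

## Working session

There is one attempt and no reset: what is moved stays moved. The work goes in short steps, Python scripts to look and compute and a tool call to move; the robot and the scene stay as the last step left them, time stands still between calls to the robot, and variables do not carry over. Pictures are saved under pics/ and viewed, and the job is handed in when it is done.

Besides the shell and the picture viewer there is one more tool, called after "Emit:" as name([rows], argument=value, ...), one row to a line, values as JSON. step_arm: Moves the arm, as the interface text tells. Its arguments: {"type":"object","properties":{"commands":{"type":"array","items":{"type":"array"}},"force":{"type":"number"}},"required":["commands"]}

```bash
ls; mkdir -p pics; python3 - <<'E'
from bench import env,camera
import cv2,numpy as np
for n in("scene","top"):
    c=camera(n); cv2.imwrite(f"pics/{n}0.png",c["frame"][:,:,::-1]); np.savez(f"{n}0.npz",**c)
    print(n,c["camera_matrix"].tolist(),c["k1"],c["eye"],np.round(c["rotation"],3).tolist())
print(env.state())
E
```

```text
pics
scene [[514.9673477552593, 0.0, 315.6769335455607], [0.0, 514.9673477552593, 238.8651349530516], [0.0, 0.0, 1.0]] -0.10992078873401262 [0.91626684 0.82566234 0.79786034] [-2.21, 0.011, 2.66]
top [[622.766810572163, 0.0, 328.6931990554917], [0.0, 622.766810572163, 238.6161067013731], [0.0, 0.0, 1.0]] -0.0188643371336234 [0.38603965 0.00729743 1.48626945] [-3.082, -0.003, -1.593]
{'time_s': 0.1, 'joints': array([-1.33649930e+00,  4.94121006e-01,  1.34607178e+00,  8.05643203e-06,
        1.30248492e+00, -9.54895644e-02]), 'qd': array([ 0.00029564, -0.00171529, -0.00302309,  0.00079267,  0.00106347,
       -0.00139986]), 'effort': array([-7.05108068e-04, -8.83590460e+01, -3.84559715e+01, -2.26191605e-04,
        5.29774348e-03, -1.43266527e-05]), 'tcp_pos': array([ 0.20234229, -0.59102267,  0.24975901]), 'orientation': array([-3.14051329e+00, -1.11184201e-04,  3.29784394e-01]), 'force': array([-0.47066431,  0.23095796, -0.45809587]), 'moment': array([-0.02068463, -0.00587105, -0.01817198]), 'opening': 1.0028293592404898}
```

View pics/top0.png

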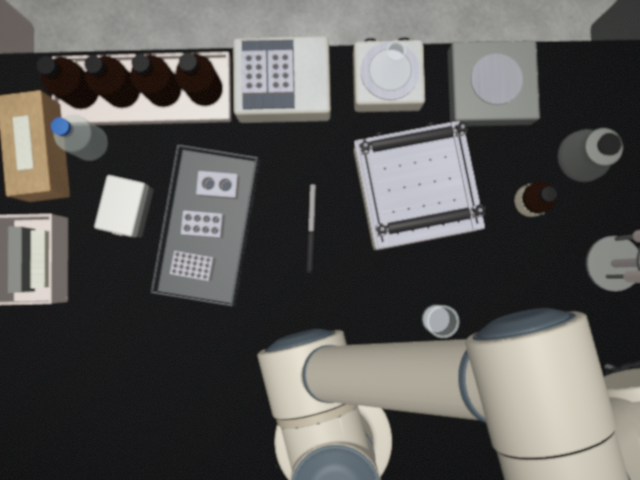

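View pics/scene0.png

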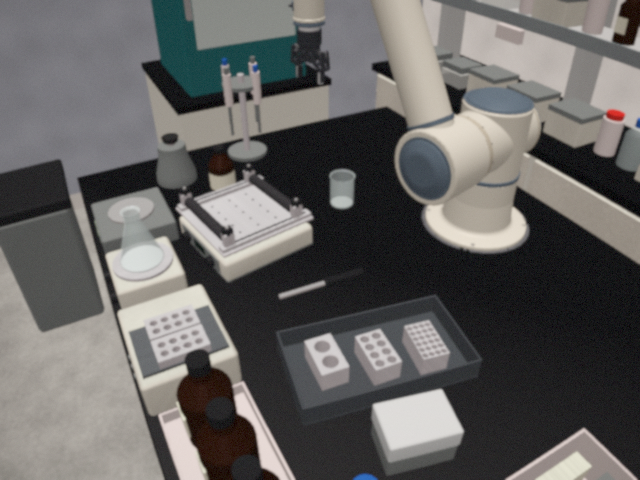

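The target is the middle block, at top px (202,223). The shaker's far bar runs from (362,147) to (461,128), and the front bar from (380,229) to (478,212). I'll enlarge both.

```bash
python3 - <<'E'
import cv2,numpy as np
i=cv2.imread("pics/top0.png")
cv2.imwrite("pics/blk.png",cv2.resize(i[160:290,150:270],None,fx=5,fy=5,interpolation=cv2.INTER_CUBIC)[:600])
cv2.imwrite("pics/shk.png",cv2.resize(i[112:260,345:495],None,fx=4,fy=4,interpolation=cv2.INTER_CUBIC)[:600])
E
```

```text
(no output)
```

View pics/blk.png

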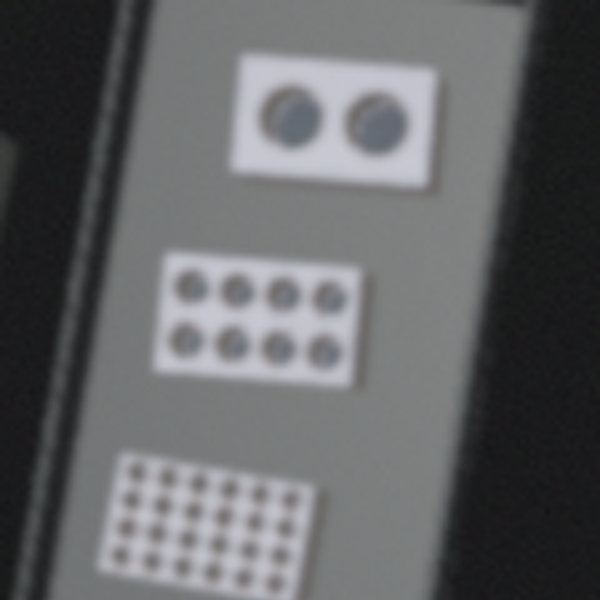

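View pics/shk.png

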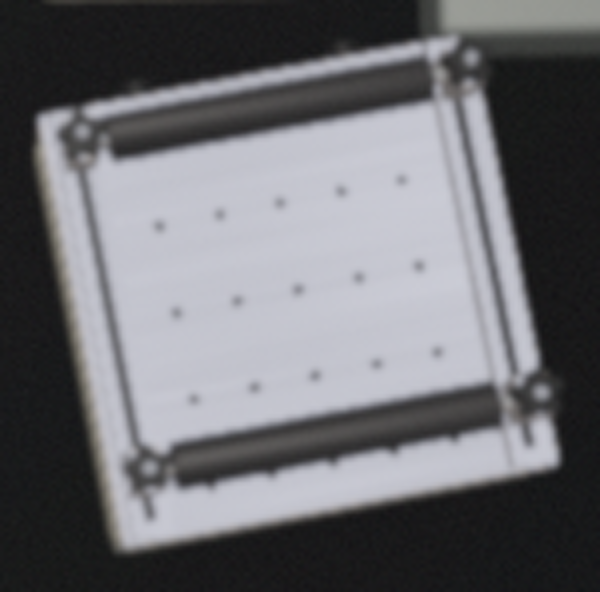

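```bash
cat >h.py <<'E'
import cv2,numpy as np
from scipy.spatial.transform import Rotation as Ro
def w(c,px,z):
    px=np.atleast_2d(np.array(px,float))
    s=cv2.undistortPoints(px[:,None],c["camera_matrix"],np.array([float(c["k1"]),0,0,0]))[:,0]
    R=Ro.from_euler('xyz',c["rotation"]).as_matrix()
    d=np.c_[s,np.ones(len(s))]@R.T; e=np.array(c["eye"])
    return e+d*((z-e[2])/d[:,2])[:,None]
def proj(c,P):
    R=Ro.from_euler('xyz',c["rotation"]).as_matrix()
    p=(np.atleast_2d(P)-c["eye"])@R; s=p[:,:2]/p[:,2:]
    s=s*(1+c["k1"]*(s**2).sum(1))[:,None]; K=c["camera_matrix"]
    return s*[K[0,0],K[1,1]]+[K[0,2],K[1,2]]
def rect(P,n):
    print(n,np.round(P[:,:2],4).tolist(),'ctr',P.mean(0).round(4),'sides',np.linalg.norm(np.roll(P,-1,0)-P,axis=1).round(4))
    for k in range(4):
        d=np.roll(P,-1,0)[k]-P[k];print('  ang',np.degrees(np.arctan2(d[1],d[0])).round(2))
E
python3 - <<'E'
from h import *
c=np.load("top0.npz")
f=lambda L,s,o:(np.array(L)+.5)/s-.5+np.array(o)
rect(w(c,f([(163,250),(364,267),(354,388),(153,373)],5,(150,160)),.049),'blk')
rect(w(c,f([(240,53),(437,67),(430,190),(230,173)],5,(150,160)),.049),'two')
rect(w(c,f([(118,453),(317,484),(298,603),(98,573)],5,(150,160)),.049),'small')
rect(w(c,f([(38,115),(462,36),(560,465),(118,552)],4,(345,112)),.092),'plat')
rect(w(c,f([(159,227),(402,180),(437,352),(194,400)],4,(345,112)),.092),'dots')
print(w(c,f([(298,289)],4,(345,112)),.092))
rect(w(c,f([(105,123),(432,57),(437,98),(114,158)],4,(345,112)),.116),'stop')
rect(w(c,f([(168,445),(497,388),(505,425),(178,488)],4,(345,112)),.116),'front')
rect(w(c,[(181,147),(258,157),(233,305),(152,293)],.05),'tray')
E
```

```text
blk [[0.5465, 0.3399], [0.5365, 0.2467], [0.4804, 0.2519], [0.4894, 0.3449]] ctr [0.5132 0.2959 0.049 ] sides [0.0937 0.0563 0.0934 0.0573]
  ang -96.1
  ang 174.63
  ang 84.49
  ang -5.07
two [[0.6379, 0.3033], [0.6293, 0.2116], [0.5718, 0.2156], [0.5818, 0.3085]] ctr [0.6052 0.2598 0.049 ] sides [0.0921 0.0577 0.0934 0.0564]
  ang -95.36
  ang 176.05
  ang 83.86
  ang -5.22
small [[0.4527, 0.3614], [0.4364, 0.2695], [0.3818, 0.2789], [0.3975, 0.3711]] ctr [0.4171 0.3202 0.049 ] sides [0.0933 0.0554 0.0935 0.056 ]
  ang -100.06
  ang 170.27
  ang 80.29
  ang -9.91
plat [[0.6908, -0.0607], [0.7313, -0.3028], [0.4858, -0.3494], [0.4423, -0.0994]] ctr [ 0.5875 -0.2031  0.092 ] sides [0.2455 0.25   0.2537 0.2516]
  ang -80.5
  ang -169.25
  ang 99.88
  ang 8.87
dots [[0.6254, -0.1274], [0.6494, -0.2658], [0.5511, -0.2823], [0.5268, -0.1444]] ctr [ 0.5882 -0.205   0.092 ] sides [0.1404 0.0996 0.1399 0.1   ]
  ang -80.17
  ang -170.49
  ang 99.98
  ang 9.79
[[ 0.58847461 -0.20492842  0.092     ]]
stop [[0.6803, -0.0967], [0.7138, -0.2802], [0.6906, -0.2822], [0.6605, -0.1012]] ctr [ 0.6863 -0.1901  0.116 ] sides [0.1866 0.0233 0.1835 0.0203]
  ang -79.65
  ang -175.12
  ang 99.44
  ang 12.78
front [[0.4998, -0.1268], [0.5275, -0.3099], [0.5069, -0.3136], [0.4759, -0.1316]] ctr [ 0.5025 -0.2205  0.116 ] sides [0.1852 0.021  0.1845 0.0244]
  ang -81.39
  ang -169.83
  ang 99.67
  ang 11.5
tray [[0.6932, 0.3414], [0.6656, 0.1621], [0.3238, 0.2247], [0.3552, 0.4108]] ctr [0.5094 0.2847 0.05  ] sides [0.1814 0.3476 0.1887 0.3451]
  ang -98.74
  ang 169.63
  ang 80.42
  ang -11.59
```

Emit:
step_arm([
  [[0.28, 0.79, 0], 0.39, 76],
  [[0.28, 0.79, 0], 0.39, 76],
  [[0.28, 0.79, 0], 0.39, 76],
  [[0.28, 0.79, 0], 0.39, 76],
  [[0.28, 0.79, 0], 0.39, 76],
  [[0.28, 0.79, 0], 0.39, 76],
  [[0.28, 0.79, 0], 0.39, 76],
  [[0.28, 0.79, 0], 0.39, 76],
  [[0.28, 0.79, 0], 0.39, 76],
  [[0.28, 0.79, 0], 0.39, 76],
  [[0.28, 0.79, 0], 0.39, 76],
  [[0.28, 0.79, 0], 0.39, 76],
])

```text
time_s: 1.1
tcp_pos: [0.3368, -0.2105, 0.2502]
orientation: [-3.141, -0.0, 0.822]
force: [1.4, -0.2, -0.4]
opening: 0.889
```

Emit:
step_arm([
  [[0.28, 0.79, 0], 0.39, 76],
  [[0.28, 0.79, 0], 0.39, 76],
  [[0.28, 0.79, 0], 0.39, 76],
  [[0.28, 0.79, 0], 0.39, 76],
  [[0.28, 0.79, 0], 0.39, 76],
  [[0.28, 0.79, 0], 0.39, 76],
  [[0.28, 0.79, 0], 0.39, 76],
  [[0.28, 0.79, 0], 0.39, 76],
  [[0.28, 0.79, 0], 0.39, 76],
  [[0.28, 0.79, 0], 0.39, 76],
  [[0.28, 0.79, 0], 0.39, 76],
  [[0, 0, 0], 0, 76],
])

```text
time_s: 2.1
tcp_pos: [0.4615, 0.1399, 0.2502]
orientation: [3.141, -0.002, 1.275]
force: [-2.1, -1.8, -0.3]
opening: 0.893
```

Emit:
step_arm([
  [[0.215, 0.65, 0], 0.32, 76],
  [[0.215, 0.65, 0], 0.32, 76],
  [[0.215, 0.65, 0], 0.32, 76],
  [[0.215, 0.65, 0], 0.32, 76],
  [[0.215, 0.65, 0], 0.32, 76],
  [[0.215, 0.65, 0], 0.34, 76],
  [[0, 0, -0.7], 0, 76],
  [[0, 0, -0.7], 0, 76],
  [[0, 0, -0.7], 0, 76],
  [[0, 0, -0.7], 0, 76],
  [[0, 0, -0.4], 0, 76],
  [[0, 0, 0], 0, 76],
])

```text
time_s: 3.1
tcp_pos: [0.5097, 0.2904, 0.1188]
orientation: [-3.136, 0.003, 1.472]
force: [-0.5, 0.1, -0.5]
opening: 0.889
```

```bash
python3 - <<'E'
from bench import env,camera
from h import *
for n in("scene","top"):
    c=camera(n); i=c["frame"][:,:,::-1]; np.savez(f"{n}1.npz",**c)
    i=i[260:440,260:500] if n=="scene" else i[130:330,120:320]
    cv2.imwrite(f"pics/{n}1.png",cv2.resize(i,None,fx=3,fy=3,interpolation=cv2.INTER_CUBIC))
s=env.state();print(s["tcp_pos"],s["orientation"],s["joints"])
E
```

```text
[0.51154074 0.29124504 0.12232631] [-3.14071497e+00  5.38541736e-04  1.47210625e+00] [ 4.16172463e-01  5.92883056e-01  1.57220654e+00 -4.40737208e-05
  9.77532146e-01  5.14887437e-01]
```

View pics/scene1.png

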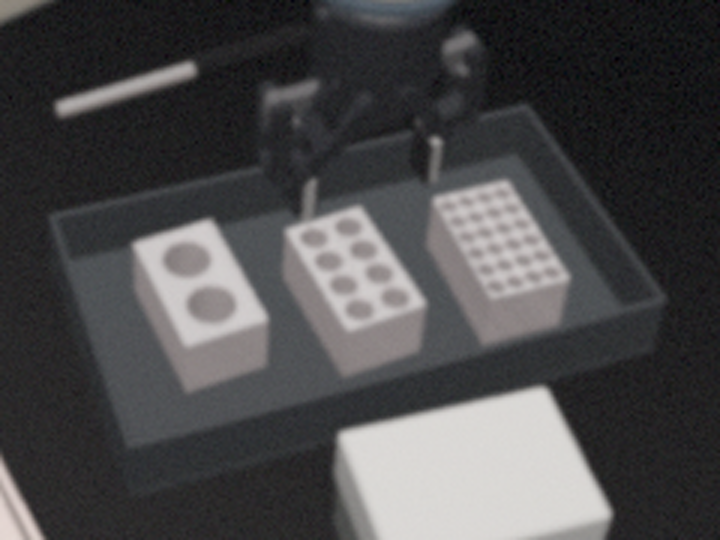

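View pics/top1.png

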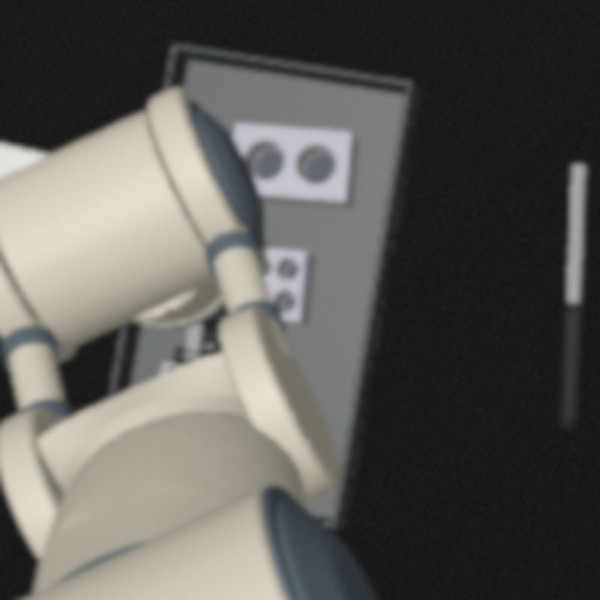

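The scene view shows the fingertips (crop px 308,205 and 434,165) straddling the eight-hole block, whose top corners are at (284,229), (362,207), (426,302) and (346,334). I'll cross-check its position from this camera.

```bash
python3 - <<'E'
from h import *
c=np.load("scene1.npz")
f=lambda L:(np.array(L)+.5)/3-.5+np.array((260,260))
rect(w(c,f([(284,229),(362,207),(426,302),(346,334)]),.049),'blk')
print((proj(c,[[.5115,.2912,.122-.019],[.5115,.2912,.122]])-260+.5)*3)
P=w(np.load("scene0.npz"),[(395,345)],.05)
E
```

```text
blk [[0.537, 0.2457], [0.4817, 0.2535], [0.491, 0.3402], [0.5481, 0.3375]] ctr [0.5144 0.2942 0.049 ] sides [0.0559 0.0873 0.0572 0.0925]
  ang 172.01
  ang 83.87
  ang -2.69
  ang -96.9
[[361.40008096 202.97344614]
 [363.50456294 181.17624635]]
```

Emit:
step_arm([
  [[0.05, 0.1, -0.2], 0, 76],
  [[0, 0, -0.3], 0, 76],
  [[0, 0, -0.35], 0, 76],
  [[0, 0, -0.35], 0, 76],
  [[0, 0, -0.35], 0, 76],
  [[0, 0, -0.3], 0, 76],
  [[0, 0, -0.25], 0, 76],
  [[0, 0, -0.2], 0, 76],
  [[0, 0, 0], 0, 76],
  [[0, 0, 0], 0, 76],
])

```text
time_s: 4.03
tcp_pos: [0.5137, 0.2955, 0.0303]
orientation: [-3.141, 0.0, 1.472]
force: [-0.2, -0.8, 1.2]
opening: 0.894
```

Emit:
step_arm([
  [[0, 0, 0], 0, 62],
  [[0, 0, 0], 0, 60],
  [[0, 0, 0], 0, 56],
  [[0, 0, 0], 0, 50],
  [[0, 0, 0], 0, 46],
  [[0, 0, 0], 0, 46],
  [[0, 0, 0], 0, 46],
  [[0, 0, 0], 0, 46],
], force=60)

```text
time_s: 4.7
tcp_pos: [0.5139, 0.2956, 0.031]
orientation: [3.141, -0.0, 1.472]
force: [-1.6, -0.1, 7.1]
opening: 0.625
```

Emit:
step_arm([
  [[0, 0, 0.1], 0, 46],
  [[0, 0, 0.2], 0, 46],
  [[0, 0, 0.3], 0, 46],
  [[0, 0, 0.5], 0, 46],
  [[0, 0, 0.7], 0, 46],
  [[0, 0, 0.8], 0, 46],
  [[0, 0, 0.8], 0, 46],
  [[0, 0, 0.8], 0, 46],
  [[0, 0, 0.7], 0, 46],
  [[0, 0, 0.4], 0, 46],
  [[0, 0, 0.2], 0, 46],
  [[0, 0, 0], 0, 46],
])

```text
time_s: 5.7
tcp_pos: [0.514, 0.2957, 0.2526]
orientation: [3.139, -0.002, 1.472]
force: [0.6, -0.6, -4.3]
opening: 0.624
```

```bash
python3 - <<'E'
from bench import env,camera
from h import *
s=env.state();print(s["tcp_pos"],s["orientation"],s["force"],s["moment"],s["opening"])
c=camera("scene"); i=c["frame"][:,:,::-1]; np.savez("scene2.npz",**c)
cv2.imwrite(f"pics/scene2.png",cv2.resize(i[180:400,260:500],None,fx=2.5,fy=2.5,interpolation=cv2.INTER_CUBIC))
E
```

```text
[0.51404303 0.29569784 0.25259777] [ 3.13868998e+00 -1.62914188e-03  1.47239446e+00] [ 0.55631468 -0.55662371 -4.34589178] [ 0.02401649 -0.02464521  0.00574187] 0.6235741679068236
```

View pics/scene2.png

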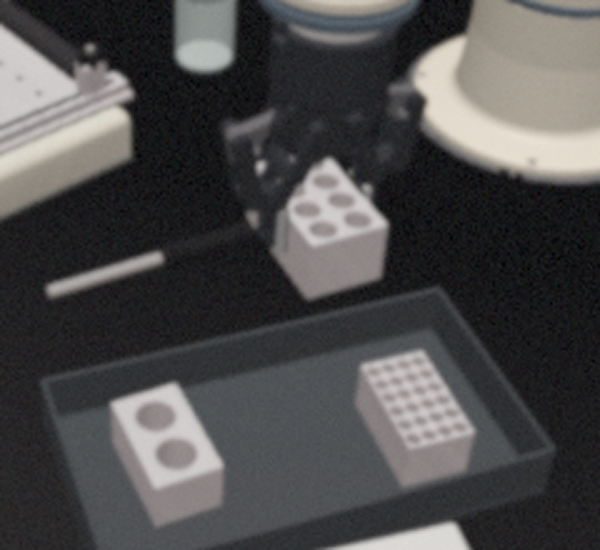

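Emit:
step_arm([
  [[0.08, -0.3, 0], -0.4, 46],
  [[0.137, -0.6, 0], -0.69, 46],
  [[0.137, -0.69, 0], -0.69, 46],
  [[0.137, -0.69, 0], -0.69, 46],
  [[0.137, -0.69, 0], -0.69, 46],
  [[0.137, -0.69, 0], -0.69, 46],
  [[0.137, -0.69, 0], -0.69, 46],
  [[0.137, -0.69, 0], -0.69, 46],
  [[0.137, -0.69, 0], -0.69, 46],
  [[0.137, -0.69, 0], -0.69, 46],
  [[0.137, -0.69, 0], -0.69, 46],
  [[0.137, -0.69, 0], -0.69, 46],
])

```text
time_s: 6.75
tcp_pos: [0.5762, -0.0184, 0.2486]
orientation: [-3.14, 0.002, 0.63]
force: [0.2, 0.5, -3.6]
opening: 0.622
```

Emit:
step_arm([
  [[0.137, -0.69, 0], -0.69, 46],
  [[0.137, -0.69, 0], -0.69, 46],
  [[0.137, -0.69, 0], -0.69, 46],
  [[0.137, -0.69, 0], -0.69, 46],
  [[0.137, -0.69, 0], -0.69, 46],
  [[0.137, -0.69, 0], -0.69, 46],
  [[0.137, -0.69, 0], -0.69, 46],
  [[0.06, -0.3, 0], -0.3, 46],
  [[0, 0, 0], 0, 46],
  [[0, 0, 0], 0, 46],
  [[0, 0, 0], 0, 46],
])

```text
time_s: 7.67
tcp_pos: [0.6172, -0.221, 0.2493]
orientation: [-3.14, 0.002, 0.099]
force: [0.1, 0.3, -2.9]
opening: 0.623
```

```bash
python3 - <<'E'
from bench import env,camera
from h import *
s=env.state();print(s["time_s"],s["tcp_pos"],s["orientation"],s["force"],s["moment"],s["opening"])
c=camera("scene"); i=c["frame"][:,:,::-1]; np.savez("scene3.npz",**c)
cv2.imwrite(f"pics/scene3.png",cv2.resize(i[80:280,160:400],None,fx=3,fy=3,interpolation=cv2.INTER_CUBIC))
c=camera("top"); i=c["frame"][:,:,::-1]; np.savez("top3.npz",**c)
cv2.imwrite(f"pics/top3.png",cv2.resize(i[100:280,330:510],None,fx=3.2,fy=3.2,interpolation=cv2.INTER_CUBIC))
E
```

```text
7.6667 [ 0.6171619  -0.22098552  0.2492702 ] [-3.14030226e+00  1.66199938e-03  9.90176575e-02] [ 0.05414223  0.28077346 -2.92363806] [-0.00516685 -0.01688546  0.02580629] 0.6227345211576514
```

View pics/scene3.png

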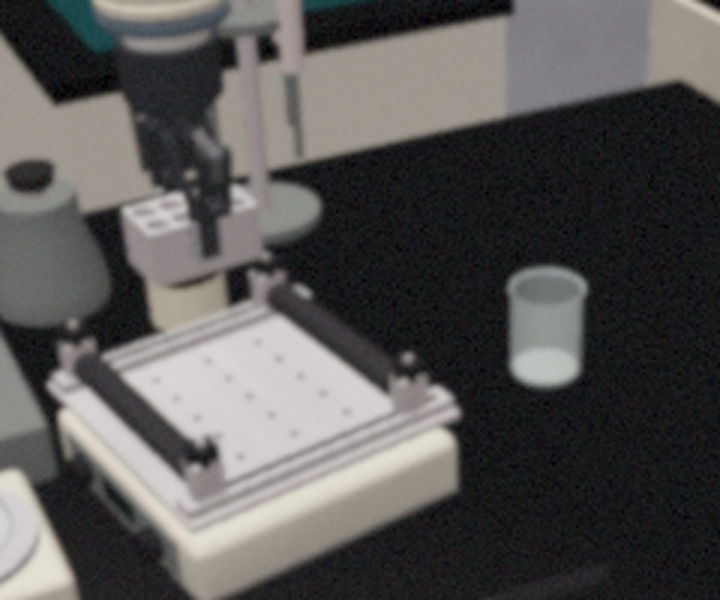

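View pics/top3.png

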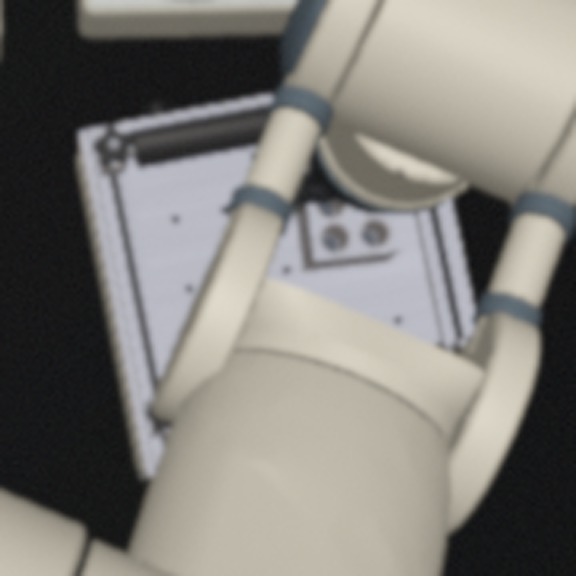

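Held and in transit. From the scene crop the platform's dot grid has corner dots at (258,343), (347,411), (240,457) and (156,380), with its centre dot at (250,396). That gives a second estimate of the shaker pose.

```bash
python3 - <<'E'
from h import *
c=np.load("scene3.npz")
f=lambda L:(np.array(L)+.5)/3-.5+np.array((160,80))
rect(w(c,f([(258,343),(347,411),(240,457),(156,380)]),.092),'dots')
print(w(c,f([(250,396)]),.092))
# stop sleeve ends nearest robot? predict from top estimate
a=np.radians(9.8);u=np.array([np.cos(a),np.sin(a)]);v=np.array([-u[1],u[0]]);o=np.array([.588,-.205])
for X in(100,-87):
  for y in(-92,92):
    p=np.r_[o+u*X/1e3+v*y/1e3,.116+.014];print(X,y,((proj(c,p)-[160,80])*3)[0])
s=np.array([.6172,-.2210])-o;print('tcp in shaker',s@u,s@v)
E
```

```text
dots [[0.5526, -0.2823], [0.5272, -0.148], [0.6273, -0.1294], [0.6505, -0.2685]] ctr [ 0.5894 -0.2071  0.092 ] sides [0.1367 0.1019 0.141  0.0989]
  ang 100.71
  ang 10.51
  ang -80.54
  ang -171.95
[[ 0.58905299 -0.20696239  0.092     ]]
100 -92 [ 85.69416191 350.97407475]
100 92 [194.6547684  453.13651703]
-87 -92 [278.30508685 280.52960771]
-87 92 [399.116241   368.76390751]
tcp in shaker 0.026050558649061393 -0.020736643751384006
```

Emit:
step_arm([
  [[-0.05, 0.24, 0], 0.34, 46],
  [[-0.05, 0.24, 0], 0.35, 46],
  [[0, 0, -0.3], 0, 46],
  [[0, 0, -0.45], 0, 46],
  [[0, 0, -0.5], 0, 46],
  [[0, 0, -0.5], 0, 46],
  [[0, 0, -0.45], 0, 46],
  [[0, 0, -0.35], 0, 46],
  [[0, 0, -0.25], 0, 46],
  [[0, 0, -0.2], 0, 46],
  [[0, 0, 0], 0, 46],
  [[0, 0, 0], 0, 46],
])

```text
time_s: 8.77
tcp_pos: [0.614, -0.2022, 0.1306]
orientation: [3.142, -0.0, 0.172]
force: [-0.3, 0.3, -3.9]
opening: 0.623
```

```bash
python3 - <<'E'
from bench import env,camera
from h import *
s=env.state();print(s["time_s"],s["tcp_pos"],s["orientation"],s["force"],s["moment"],s["opening"])
c=camera("scene"); i=c["frame"][:,:,::-1]; np.savez("scene4.npz",**c)
cv2.imwrite(f"pics/scene4.png",cv2.resize(i[140:280,165:325],None,fx=4,fy=4,interpolation=cv2.INTER_CUBIC))
c=camera("top"); i=c["frame"][:,:,::-1]; np.savez("top4.npz",**c)
cv2.imwrite(f"pics/top4.png",cv2.resize(i[100:280,330:510],None,fx=3.2,fy=3.2,interpolation=cv2.INTER_CUBIC))
E
```

```text
8.7667 [ 0.6139774  -0.20217968  0.13058368] [ 3.14157972e+00 -1.20546968e-04  1.71529445e-01] [-0.31827051  0.29782388 -3.86599932] [-0.06368562 -0.03090049 -0.01741481] 0.6232776849606997
```

View pics/scene4.png

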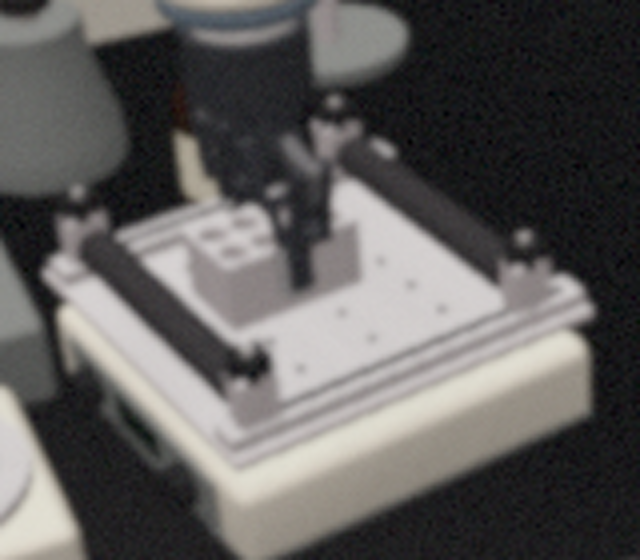

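View pics/top4.png

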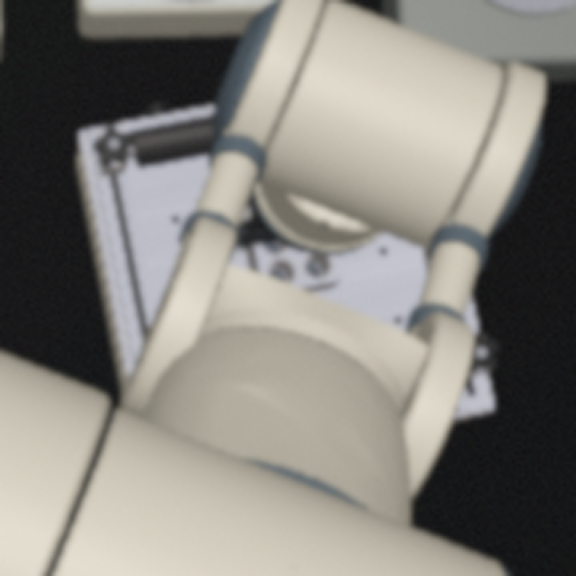

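Emit:
step_arm([
  [[0, 0, -0.1], 0, 46],
  [[0, 0, -0.1], 0, 46],
  [[0, 0, -0.025], 0, 46],
  [[0, 0, 0], 0, 46],
  [[0, 0, 0], 0, 46],
  [[0, 0, 0], 0, 46],
])

```text
time_s: 9.37
tcp_pos: [0.6139, -0.2026, 0.1214]
orientation: [3.142, -0.0, 0.171]
force: [0.0, -0.6, -3.8]
opening: 0.626
```

Emit:
step_arm([
  [[0, 0, -0.025], 0, 46],
  [[0, 0, 0], 0, 46],
  [[0, 0, 0], 0, 46],
])

```text
time_s: 9.62
tcp_pos: [0.6138, -0.2025, 0.1203]
orientation: [-3.142, -0.0, 0.171]
force: [-0.9, 0.3, -4.1]
opening: 0.625
```

Emit:
step_arm([
  [[0, 0, -0.025], 0, 46],
  [[0, 0, 0], 0, 46],
  [[0, 0, 0], 0, 46],
])

```text
time_s: 9.87
tcp_pos: [0.6138, -0.2025, 0.1192]
orientation: [-3.141, 0.0, 0.171]
force: [-0.4, -0.1, -4.1]
opening: 0.622
```

Emit:
step_arm([
  [[0, 0, -0.01], 0, 46],
  [[0, 0, 0], 0, 46],
  [[0, 0, 0], 0, 46],
])

```text
time_s: 10.12
tcp_pos: [0.6139, -0.2025, 0.1191]
orientation: [3.141, -0.0, 0.171]
force: [-1.2, 0.5, 1.3]
opening: 0.622
```

Contact with the platform is made (force z went from −4.1 to +1.3). Next I slide the block toward the fixed bar.

Emit:
step_arm([
  [[0.06, 0.01, 0], 0, 46],
  [[0.06, 0.01, 0], 0, 46],
  [[0.06, 0.01, 0], 0, 46],
  [[0.06, 0.01, 0], 0, 46],
  [[0, 0, 0], 0, 46],
  [[0, 0, 0], 0, 46],
])

```text
time_s: 10.62
tcp_pos: [0.6241, -0.2009, 0.1191]
orientation: [3.141, -0.001, 0.171]
force: [2.4, 0.5, 3.6]
opening: 0.628
```

Emit:
step_arm([
  [[0.04, 0.007, 0], 0, 46],
  [[0.04, 0.007, 0], 0, 46],
  [[0, 0, 0], 0, 46],
  [[0, 0, 0], 0, 46],
])

```text
time_s: 10.95
tcp_pos: [0.6268, -0.2004, 0.1191]
orientation: [3.141, -0.0, 0.171]
force: [0.2, -0.5, 5.2]
opening: 0.626
```

```bash
cat > st.py <<'E'
from bench import env,camera
from h import *
s=env.state();a=.171;u=np.array([np.cos(a),np.sin(a)]);v=np.array([-u[1],u[0]])
F=s["force"];d=s["tcp_pos"][:2]-[.5887,-.206]
print(s["time_s"],s["tcp_pos"],s["orientation"],F,'M',s["moment"],s["opening"],'| along',F[:2]@u,'lat',F[:2]@v,'shaker xy',d@u,d@v)
E
python3 st.py
```

```text
10.95 [ 0.6268234  -0.20041537  0.11909418] [ 3.14135331e+00 -3.94972160e-04  1.70589889e-01] [ 0.16974153 -0.54167447  5.22259696] M [-0.10031928  0.00633087 -0.06949496] 0.6255133774892288 | along 0.07509028876902948 lat -0.5626587536390435 shaker xy 0.03851769615582095 -0.00098419916049751
```

Emit:
step_arm([
  [[0.04, 0.007, 0.005], 0, 46],
  [[0.04, 0.007, 0], 0, 46],
  [[0, 0, 0], 0, 46],
  [[0, 0, 0], 0, 46],
])

```text
time_s: 11.28
tcp_pos: [0.6301, -0.1998, 0.1191]
orientation: [3.141, -0.0, 0.171]
force: [1.5, 0.3, 2.8]
opening: 0.623
```

```bash
python3 st.py
```

```text
11.2833 [ 0.63008546 -0.19978244  0.11909935] [ 3.14149747e+00 -3.34763590e-04  1.70661487e-01] [1.47049826 0.3406084  2.79122517] M [-0.0858275  -0.09564932 -0.11136843] 0.6234279728381144 | along 1.5070117812618202 lat 0.08540913063672317 shaker xy 0.04183988680273288 -0.0009155943419764468
```

Emit:
step_arm([
  [[0.04, 0.007, 0], 0, 46],
  [[0, 0, 0], 0, 46],
  [[0, 0, 0], 0, 46],
  [[0, 0, 0], 0, 46],
])

```text
time_s: 11.62
tcp_pos: [0.6314, -0.1995, 0.1191]
orientation: [3.142, 0.0, 0.171]
force: [-1.8, -0.1, 4.4]
opening: 0.627
```

```bash
python3 st.py
```

```text
11.6167 [ 0.6314353  -0.19952915  0.1190951 ] [3.14156673e+00 3.26499849e-05 1.70676169e-01] [-1.75723936 -0.05200143  4.39256975] M [-0.18404571  0.17102686  0.00974088] 0.6265407506859044 | along -1.740459154420893 lat 0.24778264907445932 shaker xy 0.043213136492447415 -0.0008957033092186518
```

Emit:
step_arm([
  [[0.04, 0.007, 0], 0, 46],
  [[0, 0, 0], 0, 46],
  [[0, 0, 0], 0, 46],
  [[0, 0, 0], 0, 46],
])

```text
time_s: 11.95
tcp_pos: [0.6327, -0.1993, 0.1191]
orientation: [-3.142, 0.001, 0.171]
force: [-4.3, -0.5, 5.9]
opening: 0.626
```

Emit:
step_arm([
  [[0.04, 0.007, 0], 0, 46],
  [[0, 0, 0], 0, 46],
  [[0, 0, 0], 0, 46],
  [[0, 0, 0], 0, 46],
])

```text
time_s: 12.28
tcp_pos: [0.634, -0.1991, 0.1191]
orientation: [-3.141, 0.001, 0.171]
force: [-7.5, -1.4, 7.9]
opening: 0.624
```

```bash
python3 st.py;python3 - <<'E'
from bench import camera
from h import *
c=camera("scene"); i=c["frame"][:,:,::-1]; np.savez("scene5.npz",**c)
cv2.imwrite(f"pics/scene5.png",cv2.resize(i[170:260,175:275],None,fx=6,fy=6,interpolation=cv2.INTER_CUBIC))
E
python3 st.py
```

```text
12.2833 [ 0.63395973 -0.19909864  0.11909891] [-3.14146445e+00  1.31525563e-03  1.70632169e-01] [-7.53782159 -1.37670496  7.88218532] M [-0.41498285  0.90351467  0.06715355] 0.6244569212190831 | along -7.662154072397771 lat -0.0739309556670742 shaker xy 0.0457740122574175 -0.0009010509677622302
12.3333 [ 0.63395114 -0.19909116  0.11906432] [-3.14141516e+00  1.36070727e-03  1.70678337e-01] [-7.2944166  -2.15740753  8.86134572] M [-0.4506223   0.9308111   0.12273049] 0.6219413589054267 | along -7.5551496008387335 lat -0.8846667575580178 shaker xy 0.04576681868280435 -0.0008922158137242607
```

View pics/scene5.png

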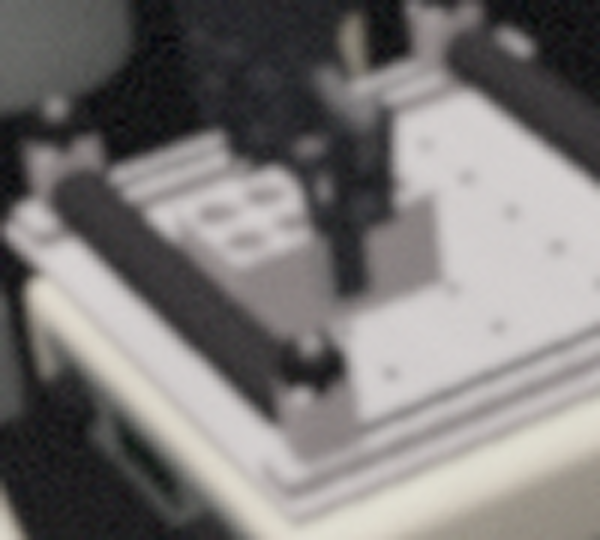

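Emit:
step_arm([
  [[0.02, 0.003, 0.006], 0, 46],
  [[0.01, 0.002, 0.002], 0, 46],
  [[0, 0, 0], 0, 46],
  [[0, 0, 0], 0, 46],
  [[0, 0, 0], 0, 46],
])

```text
time_s: 12.75
tcp_pos: [0.6346, -0.199, 0.1191]
orientation: [-3.141, 0.002, 0.171]
force: [-9.7, -3.4, 6.5]
opening: 0.627
```

```bash
python3 st.py
```

```text
12.75 [ 0.6346339  -0.19896881  0.11911505] [-3.14115696e+00  2.43317713e-03  1.70600466e-01] [-9.71857733 -3.44016183  6.53441793] M [-0.61335285  1.18093339  0.0445577 ] 0.6265864232746743 | along -10.16223771420152 lat -1.7361979795422449 shaker xy 0.04646043776094608 -0.0008878293316270701
```

Emit:
step_arm([
  [[0.01, 0.002, 0.003], 0, 46],
  [[0, 0, 0], 0, 46],
  [[0, 0, 0], 0, 46],
  [[0, 0, 0], 0, 46],
  [[0, 0, 0], 0, 46],
  [[0, 0, 0], 0, 46],
])

```text
time_s: 13.25
tcp_pos: [0.6349, -0.1989, 0.1191]
orientation: [-3.141, 0.003, 0.171]
force: [-10.9, -4.1, 4.4]
opening: 0.626
```

```bash
python3 - <<'E'
from bench import env,camera
from h import *
a=.171;u=np.array([np.cos(a),np.sin(a)]);v=np.array([-u[1],u[0]]);L=[]
for k in range(12):
    c=camera("scene" if k%2 else "top"); s=env.state(); F=s["force"]; L.append([F[:2]@u,F[:2]@v,F[2]])
    if k>9: np.savez(("scene" if k%2 else "top")+"6.npz",**c); cv2.imwrite("pics/%s6.png"%("scene" if k%2 else "top"),c["frame"][:,:,::-1])
print(np.mean(L,0),np.std(L,0),s["tcp_pos"],s["orientation"],s["moment"])
i=cv2.imread("pics/scene6.png");cv2.imwrite(f"pics/scene6c.png",cv2.resize(i[170:260,175:275],None,fx=6,fy=6,interpolation=cv2.INTER_CUBIC))
E
```

```text
[-10.60283337  -1.89488736   5.32727837] [0.39764118 0.55753123 0.55032684] [ 0.6348807  -0.19890042  0.11909484] [-3.14104451e+00  2.79989935e-03  1.70601621e-01] [-0.70242716  1.26920122  0.04276457]
```

View pics/scene6c.png

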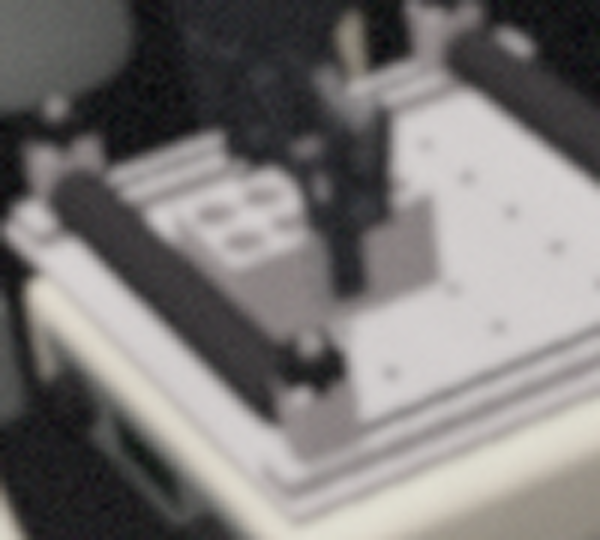

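View pics/scene6.png

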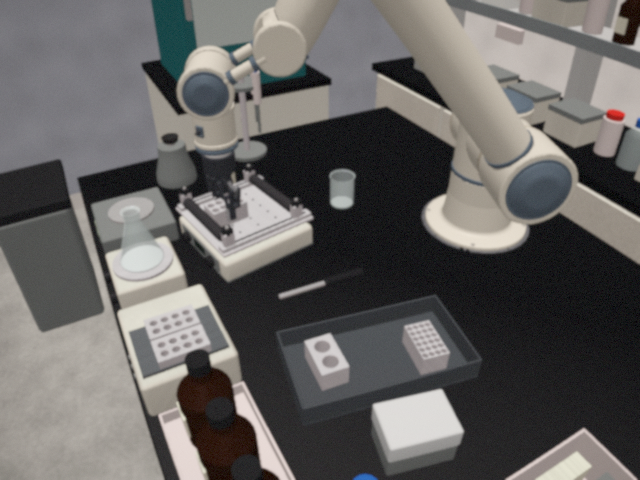

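View pics/top6.png

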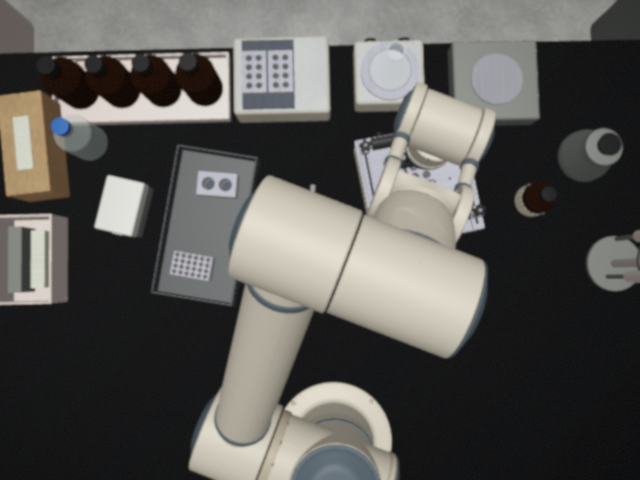

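```bash
python3 - <<'E'
from h import *
c=np.load("scene6.npz")
i=c["frame"][:,:,::-1]
cv2.imwrite("pics/s6z.png",cv2.resize(i[190:235,195:255],None,fx=13,fy=13,interpolation=cv2.INTER_CUBIC))
a=np.radians(9.8);u=np.array([np.cos(a),np.sin(a)]);v=np.array([-u[1],u[0]]);o=np.array([.5887,-.206])
for X,Y,Z in[(91,27,.137),(1,27,.137),(91,-27,.137),(1,27,.092),(91,27,.092)]:
    print(X,Y,Z,((proj(c,np.r_[o+u*X/1e3+v*Y/1e3,Z])-[195,190]+.5)*13)[0].round())
E
```

```text
91 27 0.137 [251. 321.]
1 27 0.137 [682. 152.]
91 -27 0.137 [112. 193.]
1 27 0.092 [703. 354.]
91 27 0.092 [282. 526.]
```

View pics/s6z.png

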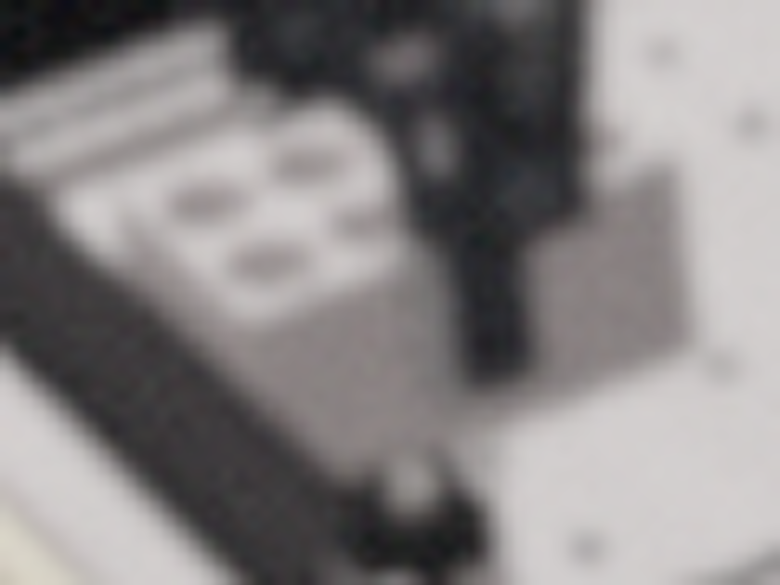

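```bash
python3 st.py; python3 -c "
from bench import env
print(env.close_job())"; python3 st.py
```

```text
13.85 [ 0.6348807  -0.19890042  0.11909484] [-3.14104451e+00  2.79989935e-03  1.70601621e-01] [-9.6154956  -3.21453592  5.74085102] M [-0.70242716  1.26920122  0.04276457] 0.6243477706268517 | along -10.022265141252374 lat -1.5314040010319776 shaker xy 0.04671527984511034 -0.0008624416012761975
the job is handed in; nothing more can be done
None
the job is handed in; nothing more can be done
```

The eight-hole block is on the shaker platform with one short end against the middle of the fixed bar. The gripper is still holding and pressing it with about 10 N. The job was handed in at 13.85 s.

My last checks showed:
- **Push:** it averaged 10.6 N over 12 readings, and the last reading was 10.0 N. Friction under the block could take up to about 1.4 N of that before it reaches the foam. The highest push I read was about 11 N, well under 30 N.
- **Side force:** there is also about 1.5–2 N sideways that I could not explain and left alone.
- **Position:** the gripper sits about 1 mm off the bar's midline. In the scene camera the block's corners matched a square placement to about one pixel.
- **Flatness:** the block is resting on the platform with roughly 10 N underneath it. The tool is tilted about 0.16° by the push, so the block may be off flat by the same amount.
- **Everything else:** the other two blocks and the beaker look unmoved in the last pictures. The arm hides most of the front bar from above, but I saw no change in the part that shows in the scene view.

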